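# Blow the stud clean and snap the cover cap on

### The arm

A 6-joint arm with a two-finger parallel gripper is mounted at the origin on the work surface; the furniture and walls round the work are solid. World frame = base frame: x ahead of the robot, y to its left, z up, the work surface at z = 0. Lengths are in mm, angles in rad, forces in N, time in s.
With the tool pointing down it reaches from about 275 to 850 mm from the base axis. Payload 5.2 kg.
Tool frame: the origin (TCP) lies at the very end of the fingers, on their centre line; the grasp point (between the pads) lies 19 mm behind it; x points along the fingers, y is the direction in which the jaws open and shut, and the axes are right-handed (so a half turn about x gives the same grasp; the last joint's range is limited). The gripper opens to 85 mm and grips with 20 to 120 N. Pads are 22 mm wide; open, the fingers measure 114 mm over their backs; the gripper's body (76 mm by 85 mm) begins 54 mm behind the grasp point. The pads swing forward as they close: fully open they stand 13 mm farther back than shut.
Start: joints at [-1.311, 0.259, 1.535, -0, 1.348, -0.203], TCP at [245.571, -492.138, 231.31] pointing down, gripper open.
Joint ranges: [-3.14, 3.14], [-0.91, 2.08], [0.19, 2.58], [-1.22, 4.36], [0.22, 2.71], [-3.12, 3.12]. Speed limits (rad/s): [2.57, 2.57, 3.14, 3.14, 3.14, 3.14].

### API

Orientations are given as a 3x3 rotation matrix whose columns are the frame's x, y, z axes.
In Python, from station import robot gives the robot as it stands. The module is installed in compiled form; this text tells all that it offers.
- The arm moves only by the shell command python3 -m inch 'ROWS' [FORCE]. ROWS is JSON, a list of rows, each a list of 5 numbers: the gripper command: -1 is fully open, 1 is shut, values between are in proportion, then the shift along the tool's x, y, z in cm, then the turn about the tool's x in rad. In form: [[gripper, dx, dy, dz, turn], ...]. A call has exactly 10 rows; each row is the pose to reach, as a shift and turn from the pose commanded when the call began, along the tool's axes at that moment; what a row does not reach only later rows make up. A row lasts 1/8 s, in which the tool goes at most 62.5 mm and 10.7 degrees, less where a joint would pass 70% of its speed; a pose out of reach is approached as far as the arm can. A call with a gripper value outside its range is refused whole. The fingers move at their own pace and stop on an object; FORCE is the grip in N (left out, the last holds). Time passes only in rows, so rows that repeat a pose let the fingers close, or fill a call up. It gives the time, the measured TCP pose, the force and the opening at its end, in the units of the state.
- robot.observe(): the state, without advancing time (a new reading comes with each control period).
- robot.read_camera(name): name is "side" or "top"; returns a dict with "frame" (420x560x3 uint8, blue, green, red), "z_map" (420x560 float32, mm along the optical axis (not along the pixel's ray), 0 where there is no reading), "vertical_fov" (degrees; the focal length in pixels is half the picture's height over the tangent of half this angle, whatever the lens; pixels are square), "cx", "cy" (the principal point, pixels), "k1" (the pictures are not rectified: a ray, as slopes to the right and down, at radius r is drawn at 1 + k1 r^2 times it, then the intrinsics apply), "T" (4x4, takes a point from camera to world coordinates). Camera axes: x right, y down, z forward; pixel columns grow to the right and rows downward; lengths in mm; the calibration is good to about 2 mm. A picture is of the moment at which its call begins.
- robot.sign_off(): hands the job in, once; it reports no verdict.
The state is a dict: "t": time; "q": joint angles; "qvel": joint speeds; "joint_efforts": joint torques, N m; "tcp_pos": TCP position; "eef_rot": TCP orientation; "ft_force": force on the tool from outside, world axes, zero at the start; "wrist_torque": the same for the moment, N m; "opening": opening from 0.0 (shut) to 1.0 (fully open).
Only numpy, scipy, OpenCV 4.12 (cv2) and the standard library are available. Lean on these libraries where they do the work, as an engineer would, in place of code of your own. Each camera call takes 0.05 s, during which the arm holds its last target.

### The job

The air gun strapped to the fixture points at the bare stud: squeeze its trigger right in for a moment to blow the stud clean, then let the trigger spring back out. Then pick up the large ribbed cap, set it open end down over the stud and press it straight down past the click until it sits flush on the seat. Finish while still pressing it down firmly with the gripper (do not let go or lift off), and leave the small cap and everything else on the table where it is.

Things in the scene. Friction and masses are not known exactly. Their poses are not given: they have to be found in the camera images.
- stud_seat (a point): Centre of the flat top of the seat, a dark round steel boss 44 mm across, 30 mm above the table. A steel stud 22 mm across rises 26 mm from this point, its last 8 mm tapering to 10 mm across; three sprung steel balls stand 3 mm out of its side, centred 10 mm above the seat. z is up, y along the fixture's long side, away from the stud
- gun_squeeze (a point): Where to pinch the air gun, from above: mid-height of its black grip, 50 mm above the table. The gun lies on its side, so grip and trigger lie flat side by side. Axes as at stud_seat. The pinch is along y: the grip's back face is at y = +19 mm from here, the grey trigger's front face at y = -32 mm when out, -19 mm when in. Grip 24 mm, trigger 18 mm high
- gun_trigger (a joint): Angle of the air gun's sprung trigger: 0 fully out (rest), 0.27 rad fully in. It takes 2 to 6 N at the squeeze point and springs back when let go
- cap_center (a point): Centre of the large cap, half-way up (22 mm above its lower rim). A grey plastic cup upside down, closed on top, with fine vertical ribs: 40 mm across, 44 mm high, about 35 g. It stands open end down on the table. z is its axis. Flush on the seat, this point is 22 mm above stud_seat
- small_cap_center (a point): Centre, half-way up, of the small grey cap, 26 mm across and 34 mm high, a bystander that does not fit the stud; it may stand in either of the two places where the caps stand
- battery: A small upright battery, 15 mm across and 50 mm high, a bystander; origin at the centre of its underside
- spool: A spool of wire standing upright, 34 mm across and 48 mm high, a bystander; origin at the centre of its underside
- jar_1: A screw-top jar of small parts, 43 mm across and 66 mm high, a bystander behind the fixture; origin at the centre of its underside
- jar_3: A wider screw-top jar, 51 mm across and 61 mm high, a bystander behind the fixture; origin at the centre of its underside
- cap: The large cap itself; origin at the centre of its lower rim, z along its axis, up. Its mouth is 24 mm across (an inner lip 4 mm high); above the lip it is hollow, 32 mm across, up to 39 mm above the rim
- seat: The seat boss itself (origin 18 mm below stud_seat). A cap pushed straight down the greased stud meets the balls when its rim is about 14 mm above the seat, takes about 5 to 15 N to push past them (more if fast or off centre), and snaps over them when the rim is 5 to 9 mm above the seat: the force drops away and they even pull the cap down. It then rests on the seat, which is rigid
- fixture: Light metal base plate, 150 x 290 x 12 mm (x, y, z), fixed to the table; origin at the centre of its underside. The stud's seat stands at x = +30, y = -85 mm on it; the gun's barrel, 28 mm across, lies along y at x = +30 mm, 50 mm up, with its nozzle pointing to -y at the stud; the grip runs along x from the barrel towards -x, its end at x = -69 mm
Things that resemble listed ones, but are neither listed nor needed, are in the scene too. Leave any orange or turquoise look-alike of the cap alone.

How it is judged:
By the outcome, as a careful person would: the job done as asked, in the order asked, and still so for the second after the job is handed in, while the arm keeps its last pose, push and grip.
It also fails if it takes over 45 s, if anything falls off the work surface, if the arm or the gripper's body presses on something with over 40 N, if the wrist force passes 120 N, or if a joint passes its speed limit or range.

## Working session

There is one attempt and no reset: what is moved stays moved. The work goes in short steps, Python scripts to look and compute and a shell command to move; the robot and the scene stay as the last step left them, time stands still between calls to the robot, and variables do not carry over. Pictures are saved under pics/ and viewed, and the job is handed in when it is done.

```bash
mkdir -p pics; ls
cat > h.py <<'E'
import numpy as np,cv2
from station import robot
def cam(n):
    c=robot.read_camera(n)
    H=c["frame"].shape[0]; c["f"]=H/2/np.tan(np.radians(c["vertical_fov"])/2); return c
def ray(c,u,v):
    x=(u-c["cx"])/c["f"];y=(v-c["cy"])/c["f"]
    K=np.array([[1,0,0],[0,1,0],[0,0,1.]])
    p=cv2.undistortPoints(np.array([[[x,y]]],float),K,np.array([c["k1"],0,0,0.]))[0,0]
    T=np.array(c["T"]); return T[:3,3],T[:3,:3]@np.array([p[0],p[1],1])
def onz(c,u,v,z):
    o,d=ray(c,u,v); return o+d*(z-o[2])/d[2]
def dep(c,u,v):
    o,d=ray(c,u,v); return o+d*float(c["z_map"][int(round(v)),int(round(u))])
def proj(c,P):
    T=np.array(c["T"]); p=T[:3,:3].T@(np.array(P,float)-T[:3,3]); x,y=p[0]/p[2],p[1]/p[2]; s=1+c["k1"]*(x*x+y*y)
    return x*s*c["f"]+c["cx"],y*s*c["f"]+c["cy"]
def cloud(c):
    H,W=c["z_map"].shape; v,u=np.mgrid[:H,:W]
    pts=np.stack([(u-c["cx"])/c["f"],(v-c["cy"])/c["f"]],-1).reshape(-1,1,2).astype(float)
    p=cv2.undistortPoints(pts,np.eye(3),np.array([c["k1"],0,0,0.]))[:,0]
    z=c["z_map"].reshape(-1,1); T=np.array(c["T"])
    P=np.hstack([p*z,z])@T[:3,:3].T+T[:3,3]; P[z[:,0]==0]=np.nan
    return P.reshape(H,W,3)
E
python3 - <<'E'
from h import *
for n in("side","top"):
    c=cam(n); cv2.imwrite(f"pics/{n}0.png",c["frame"]); print(n,c["f"],c["cx"],c["cy"],c["k1"],np.round(c["T"],3))
s=robot.observe(); print(s)
E
```

```text
pics
side 382.275267201003 277.02364380312474 203.46845879515095 -0.007114421083866518 [[ 9.97000e-01 -4.10000e-02  6.60000e-02  4.43101e+02]
 [-7.70000e-02 -5.81000e-01  8.10000e-01 -8.54132e+02]
 [ 5.00000e-03 -8.13000e-01 -5.83000e-01  6.30477e+02]
 [ 0.00000e+00  0.00000e+00  0.00000e+00  1.00000e+00]]
top 389.8367452292518 281.016301254206 213.25660228064797 -0.08814354431615404 [[-4.000000e-03 -9.750000e-01  2.220000e-01  3.025620e+02]
 [-1.000000e+00  4.000000e-03 -1.000000e-03 -6.253100e+01]
 [ 0.000000e+00 -2.220000e-01 -9.750000e-01  1.097801e+03]
 [ 0.000000e+00  0.000000e+00  0.000000e+00  1.000000e+00]]
{'t': 0.1, 'q': array([-1.31080546e+00,  2.59270512e-01,  1.53595575e+00,  1.56976887e-05,
        1.34803095e+00, -2.02806689e-01]), 'qvel': array([-0.00122191, -0.002474  , -0.00361781, -0.00135131,  0.00020296,
        0.00060785]), 'joint_efforts': array([ 1.29852870e-03, -4.46971965e+01, -2.91246271e+01, -2.15149744e-04,
        6.22685693e-03,  4.81330943e-06]), 'tcp_pos': array([ 245.44749803, -491.66495315,  230.56481191]), 'eef_rot': array([[-4.13116659e-04,  4.46449669e-01, -8.94808651e-01],
       [ 1.61255610e-03, -8.94807267e-01, -4.46449723e-01],
       [-9.99998614e-01, -1.62736496e-03, -3.50265346e-04]]), 'ft_force': array([-0.07633109, -0.50009867,  0.57465861]), 'wrist_torque': array([-0.03211641, -0.03196622,  0.02723794]), 'opening': 1.0005746794935286}
```

View pics/side0.png

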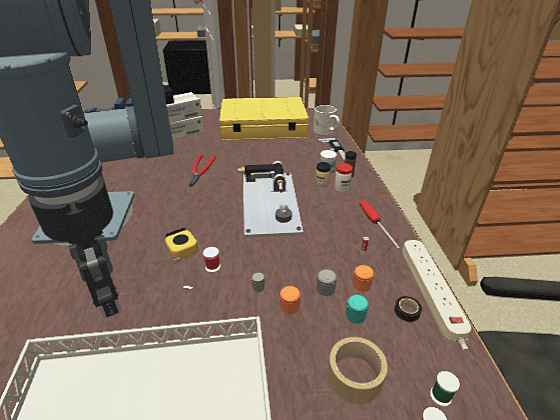

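View pics/top0.png

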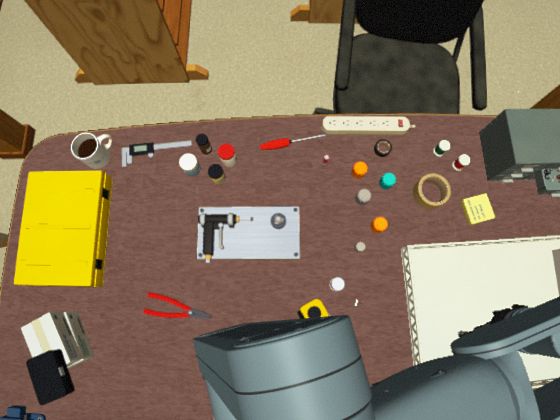

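The top view shows the fixture around (248,233), the gun at (215,230) and the stud at (279,221). The large grey cap is at (364,196), between orange caps and a turquoise one, and the small cap is at (360,247). I'll zoom in next.

Run:
```python
from h import *
a=cv2.imread("pics/top0.png")
cv2.imwrite("pics/ta.png",cv2.resize(a[195:270,190:310],None,fx=6.6,fy=6.6,interpolation=cv2.INTER_CUBIC))
cv2.imwrite("pics/tb.png",cv2.resize(a[140:270,320:450],None,fx=4.5,fy=4.5,interpolation=cv2.INTER_CUBIC))
b=cv2.imread("pics/side0.png")
cv2.imwrite("pics/sa.png",cv2.resize(b[150:245,225:365],None,fx=5.7,fy=5.7,interpolation=cv2.INTER_CUBIC))
cv2.imwrite("pics/sb.png",cv2.resize(b[225:335,235:385],None,fx=5.3,fy=5.3,interpolation=cv2.INTER_CUBIC))
```

```text
(no output)
```

View pics/ta.png

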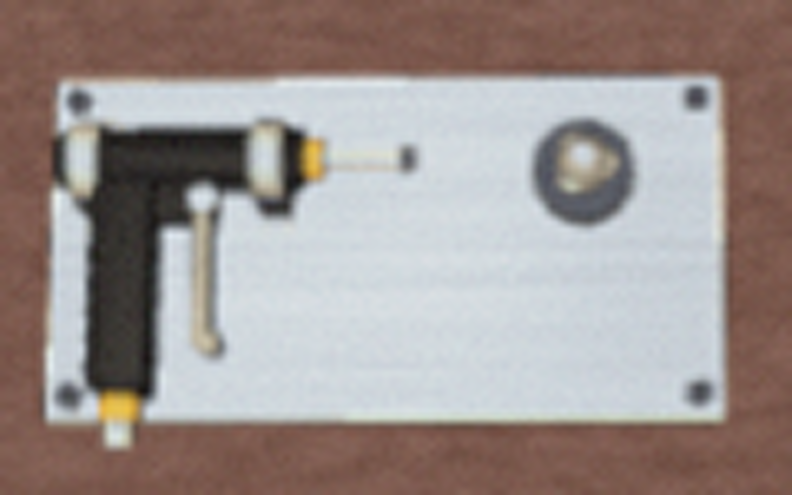

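View pics/tb.png

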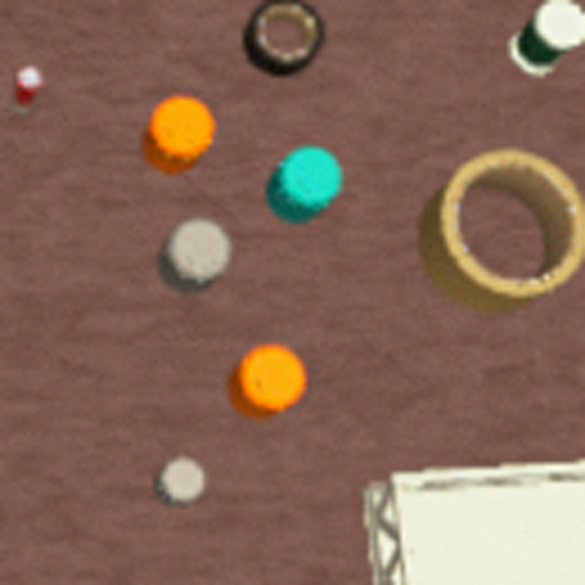

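View pics/sa.png

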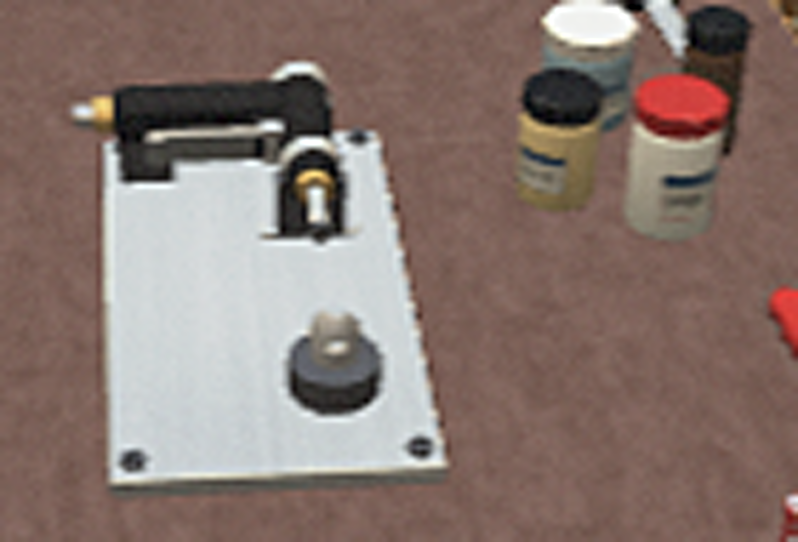

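View pics/sb.png

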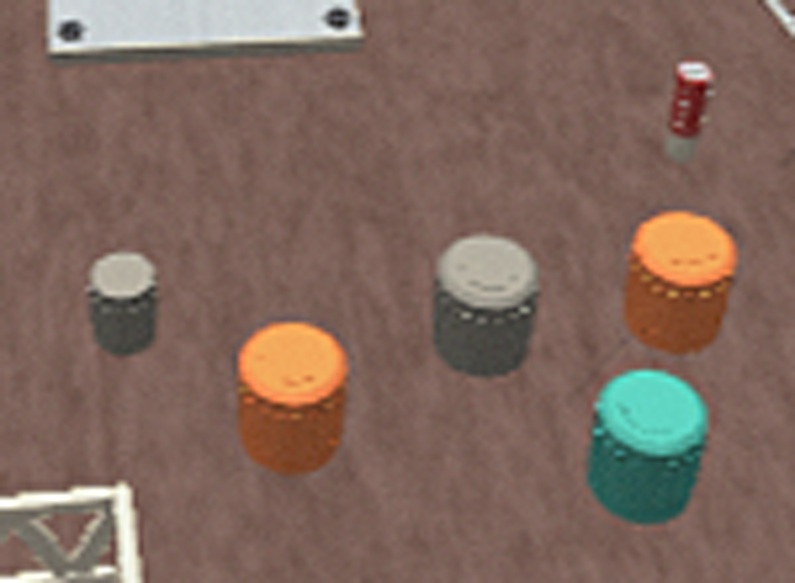

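```bash
cat > meas.py <<'E'
from h import *
def blobs(c,lo,hi,box,minA=15):
    u0,v0,u1,v1=box; hsv=cv2.cvtColor(c["frame"],cv2.COLOR_BGR2HSV)
    m=cv2.inRange(hsv,lo,hi); k=np.zeros_like(m); k[v0:v1,u0:u1]=m[v0:v1,u0:u1]
    n,l,st,ce=cv2.connectedComponentsWithStats(k)
    return [(st[i],ce[i],l==i) for i in range(1,n) if st[i][4]>=minA]
def tri(c1,p1,c2,p2):
    o1,d1=ray(c1,*p1);o2,d2=ray(c2,*p2)
    t=np.linalg.lstsq(np.stack([d1,-d2],1),o2-o1,rcond=None)[0]
    a=o1+d1*t[0];b=o2+d2*t[1]; return (a+b)/2,np.linalg.norm(a-b)
E
python3 - <<'E'
from meas import *
t=cam("top");s=cam("side")
h=lambda c,u,v:cv2.cvtColor(c["frame"],cv2.COLOR_BGR2HSV)[v,u]
print("hsv captop",h(t,364,195),h(t,360,246),h(s,327,276),"table",h(t,340,215),"seat",h(t,273,224),h(s,278,216),"plate",h(t,260,245),"grip",h(t,208,240))
# lighter cap tops
for n,c,bx in(("top",t,(340,170,385,270)),("side",s,(245,262,345,305))):
    for st,ce,m in blobs(c,(0,0,125),(180,60,255),bx): print(n,"captop",st,ce.round(2), "onz", onz(c,*ce,44).round(1),onz(c,*ce,34).round(1),"depthmed",np.nanmedian(cloud(c)[m],0).round(1))
# plate
for n,c,bx in(("top",t,(190,195,310,270)),("side",s,(235,160,310,240))):
    P=cloud(c)
    bl=blobs(c,(90,0,150),(130,70,255),bx,200)
    for st,ce,m in bl:
        cn,_=cv2.findContours(m.astype(np.uint8),cv2.RETR_EXTERNAL,cv2.CHAIN_APPROX_NONE)
        r=cv2.approxPolyDP(cv2.convexHull(cn[0]),6,True)[:,0]; print(n,"plate",st,[(*map(int,q),*onz(c,*q,12).round(1)[:2]) for q in r])
P=cloud(t)
for lo,hi in((8,16),(25,35),(48,62)):pass
np.set_printoptions(linewidth=250,suppress=True)
print("z around stud");print(P[212:231:1,270:290:1,2].round(0).astype(int))
E
```

```text
hsv captop [ 21  41 197] [ 21  40 205] [ 24  30 180] table [  7  96 122] seat [108  27  94] [113  11  89] plate [100  17 220] grip [12 42 61]
top captop [358 189  13  14 143] [364.04 194.94] onz [ 594.6 -297.4   44. ] [ 597.3 -299.6   34. ] depthmed [ 594.2 -297.2   44.7]
top captop [356 242   9  10  71] [360.07 246.11] onz [ 449.7 -279.1   44. ] [ 451.1 -281.2   34. ] depthmed [ 451.3 -281.8   33.8]
side captop [317 269  20  14 212] [326.65 275.64] onz [ 592.5 -304.1   44. ] [ 595.  -294.7   34. ] depthmed [ 593.1 -302.1   42.7]
side captop [251 272  14   9  92] [257.6 276.3] onz [ 448.8 -295.5   44. ] [ 448.9 -286.    34. ] depthmed [ 449.5 -283.7   32.7]
top plate [ 199  207  101   52 3693] [(297, 207, np.float64(568.1), np.float64(-109.5)), (297, 257, np.float64(424.6), np.float64(-107.7)), (212, 258, np.float64(422.3), np.float64(129.8)), (199, 208, np.float64(566.2), np.float64(172.3))]
side plate [ 244  173   59   61 2332] [(291, 176, np.float64(567.0), np.float64(147.1)), (302, 230, np.float64(567.0), np.float64(-114.2)), (245, 233, np.float64(423.0), np.float64(-115.7)), (24
[... 7497 characters left out ...]
                   14
                     8                    9                   16                   12                   11                   11                   10                   14                   12]
 [                   9                   11                   12                   11                   14                   11                   13                    9                   14                   11                   13
                    11                   12                   11                   12                   18                   14                   16                   13                    8]]<stdin>:18: RuntimeWarning: invalid value encountered in cast
```

Run:
```python
from meas import *
from scipy.optimize import least_squares
t=cam("top");s=cam("side")
for n,c in(("top",t),("side",s)):
    P=cloud(c)
    a=(480,-130,600,-20)
    m=(P[...,0]>490)&(P[...,0]<590)&(P[...,1]>-120)&(P[...,1]<-30)
    r=m&(P[...,2]>26)&(P[...,2]<34)
    q=P[r][:,:2].astype(np.float32); print(n,"seat encl",cv2.minEnclosingCircle(q),len(q),np.median(P[r][:,2]).round(1))
    w=m&(P[...,2]>50); print(" studtop mean",P[w].mean(0).round(1),w.sum())
    # colour outline: non-plate dark seat
    hsv=cv2.cvtColor(c["frame"],cv2.COLOR_BGR2HSV)
    # large cap cloud
    for nm,(x,y,z) in dict(cap=(594,-299,44),small=(450,-283,34)).items():
        w=(np.hypot(P[...,0]-x,P[...,1]-y)<35)&(P[...,2]>z-5)
        q=P[w][:,:2].astype(np.float32); print(" ",nm,"encl",cv2.minEnclosingCircle(q),"mean",P[w].mean(0).round(1))
    for nm,lo,hi in(("orange",(8,180,150),(20,255,255)),("turq",(75,150,120),(95,255,255))):
        for st,ce,mm in blobs(c,lo,hi,(240,150,420,330),40):
            w=mm&(P[...,2]>38); print(" ",nm,P[w].mean(0).round(1))
    # gun
    g=(P[...,0]>410)&(P[...,0]<590)&(P[...,1]>40)&(P[...,1]<190)&(P[...,2]>45)&(P[...,2]<75)
    for x in range(420,570,10):
        k=g&(abs(P[...,0]-x)<5)
        if k.sum(): 
            y=np.sort(P[k][:,1]); print("   x",x,"y",y.round(0)[::max(1,len(y)//14)],"z",np.median(P[k][:,2]).round(1))
```

```text
top seat encl ((525.7161254882812, -56.294063568115234), 22.060670852661133) 116 30.0
 studtop mean [524.8 -56.3  54.6] 37
  cap encl ((594.7716674804688, -296.0825500488281), 19.876636505126953) mean [ 594.4 -296.1   44.2]
  small encl ((449.9607238769531, -281.4913024902344), 13.031786918640137) mean [ 449.9 -281.4   33.6]
  orange [ 675.3 -289.9   44. ]
  orange [ 511.5 -337.4   43.7]
  turq [ 642.1 -369.9   43.9]
   x 420 y [125. 126. 126. 127. 128. 128. 129. 129. 129. 130. 130. 131. 133. 133.
 134. 134. 135. 137. 138. 139. 140. 141. 141.] z 57.6
   x 430 y [120. 122. 122. 124. 124. 126. 127. 129. 130. 132. 132. 135. 135. 137.
 138. 141. 141. 143. 145. 147.] z 60.4
   x 440 y [ 95. 120. 121. 122. 125. 127. 127. 130. 133. 135. 135. 138. 140. 143.
 143. 146.] z 61.3
   x 450 y [ 93.  95.  98. 101. 104. 121. 123. 125. 128. 130. 133. 136. 138. 142.
 143. 147.] z 61.0
   x 460 y [ 97.  97.  99. 102. 104. 120. 122. 125. 128. 130. 133. 136. 139. 141.
 144. 147.] z 60.7
   x 470 y [ 97.  99. 101. 104. 120. 123. 126. 128. 131. 134. 136. 139. 142. 145.
 148.] z 60.3
   x 480 y [ 97.  99. 1
[... 1707 characters left out ...]
.  98. 101. 115. 116. 118. 119.
 119. 121. 124. 125. 131. 135. 139.] z 57.0
   x 490 y [ 93.  94.  95.  95.  97. 114. 118. 118. 119. 121. 121. 123. 126. 134.
 145.] z 56.6
   x 500 y [ 91.  95.  95.  96.  97.  98. 100. 109. 117. 119. 121. 125. 132. 134.
 137. 140.] z 57.1
   x 510 y [ 56.  61.  69.  74.  92.  94.  96.  99. 105. 114. 120. 125. 132. 142.
 155.] z 57.6
   x 520 y [ 42.  50.  54.  57.  62.  70.  77.  91.  98. 109. 117. 127. 135. 146.] z 60.8
   x 530 y [ 46.  52.  56.  58.  62.  69.  74.  87.  96. 102. 111. 124. 133. 139.
 146.] z 60.8
   x 540 y [ 58.  58.  59.  62.  65.  67.  69.  69.  75.  76.  89.  99.  99. 108.
 116. 117. 122. 129. 139. 142. 144. 146. 147. 149. 153.] z 55.7
```

Heights come out as they should: seat 30, cap top 44, small cap 34. The two cameras differ by about 4 mm in y, so I'll calibrate against the arm. I'll move towards the gun now, staying high.

```bash
python3 -m inch '[[-1,0,-2,-2.1,0.02],[-1,0,-6,-6.2,0.06],[-1,0,-10,-10.4,0.12],[-1,0,-14.2,-14.8,0.18],[-1,0,-18.4,-19.2,0.24],[-1,0,-22.6,-23.5,0.3],[-1,0,-26.8,-27.9,0.36],[-1,0,-31,-32.3,0.42],[-1,0,-35,-36.4,0.46],[-1,0,-37.5,-39,0.46]]' 20
python3 -c "
from h import *;s=robot.observe();print(s['t'],s['tcp_pos'].round(1),s['eef_rot'].round(3),s['q'].round(2))"
```

```text
t: 1.55
tcp_pos: [427.4, 20.1, 231.5]
eef_rot: [[0.001, 0.005, -1.0], [0.0, -1.0, -0.005], [-1.0, -0.0, -0.001]]
ft_force: [0.4, -0.1, 0.9]
opening: 1.004
1.55 [427.4  20.1 231.5] [[ 0.001  0.005 -1.   ]
 [ 0.    -1.    -0.005]
 [-1.    -0.    -0.001]] [-0.22  0.03  1.8   0.    1.3   1.35]
```

```bash
python3 -m inch '[[-1,0.5,-1,-0.5,0],[-1,1.5,-3,-1.2,0],[-1,3,-5,-2,0],[-1,5,-7,-2.8,0],[-1,7,-9,-3.5,0],[-1,9,-10.2,-3.8,0],[-1,11,-10.6,-3.9,0],[-1,12,-10.6,-3.9,0],[-1,12,-10.6,-3.9,0],[-1,12,-10.6,-3.9,0]]'
python3 - <<'E'
from meas import *
t=cam("top");s=cam("side")
print(robot.observe()['tcp_pos'].round(1))
cv2.imwrite("pics/t1.png",cv2.resize(t["frame"][190:280,150:310],None,fx=5,fy=5,interpolation=cv2.INTER_CUBIC))
cv2.imwrite("pics/s1.png",cv2.resize(s["frame"][90:240,200:340],None,fx=4,fy=4,interpolation=cv2.INTER_CUBIC))
E
```

```text
t: 2.8
tcp_pos: [466.4, 123.1, 111.9]
eef_rot: [[0.001, 0.002, -1.0], [-0.0, -1.0, -0.002], [-1.0, 0.0, -0.001]]
ft_force: [-0.4, -0.3, 2.1]
opening: 0.998
[466.5 123.3 112.1]
```

View pics/s1.png

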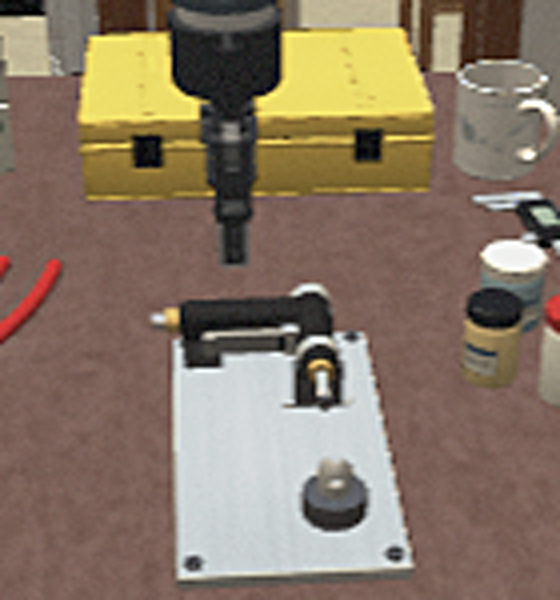

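View pics/t1.png

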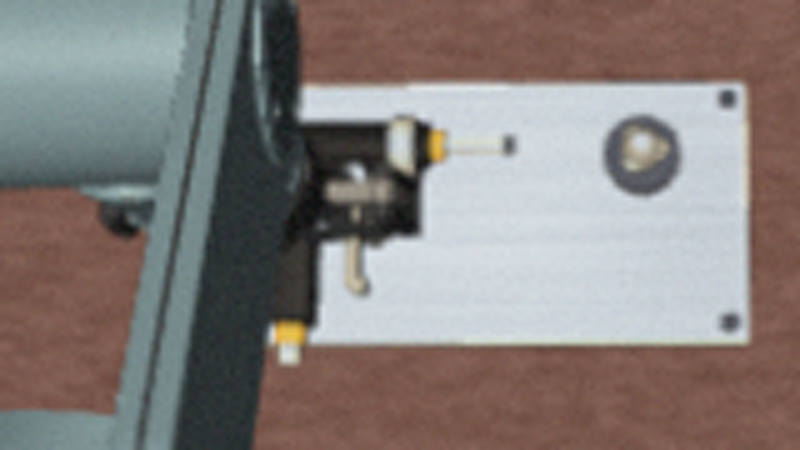

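The side view shows the near finger's tip at about (258,156), above the grip's column. I'll use it to calibrate camera against arm.

Run:
```python
from meas import *
np.set_printoptions(linewidth=220,suppress=True)
for n in("side","top"):
    c=cam(n);P=cloud(c);print(n,robot.observe()['tcp_pos'].round(1))
    k=(abs(P[...,0]-466)<40)&(P[...,1]>40)&(P[...,1]<200)&(P[...,2]>100)&(P[...,2]<200)
    for z in range(100,200,6):
        w=k&(abs(P[...,2]-z)<3)
        if w.sum(): q=P[w];print(z,w.sum(),"x",q[:,0].min().round(1),q[:,0].max().round(1),"y",np.percentile(q[:,1],[0,25,50,75,100]).round(1))
```

```text
side [466.4 123.4 112.1]
124 7 x 457.0 476.1 y [71.2 71.7 72.2 72.4 73.2]
130 15 x 457.1 476.3 y [ 66.3  68.2  69.8 119.  166.8]
136 25 x 457.2 476.3 y [ 63.3  66.   70.8 163.8 167.3]
142 14 x 457.4 476.6 y [ 64.   65.5  67.4  72.3 162.7]
148 16 x 457.6 476.6 y [62.2 64.8 65.9 68.8 74.3]
154 19 x 457.8 476.7 y [65.  66.1 67.6 72.9 75.1]
160 8 x 460.3 476.7 y [61.7 65.  65.8 66.8 72. ]
172 11 x 455.0 479.6 y [46.2 48.8 49.5 50.4 72.6]
178 37 x 455.0 478.6 y [45.5 46.9 49.4 53.1 74.8]
184 18 x 451.0 483.0 y [ 45.9  48.3  51.8  80.4 149.8]
190 17 x 451.0 483.1 y [48.5 51.3 79.9 82.3 84.5]
196 29 x 451.4 483.4 y [48.1 50.3 51.7 85.  88.7]
top [466.3 123.5 112. ]
136 4 x 455.9 458.8 y [74.3 74.4 75.5 77.2 79.1]
142 1 x 459.8 459.8 y [68.2 68.2 68.2 68.2 68.2]
148 1 x 459.5 459.5 y [70.4 70.4 70.4 70.4 70.4]
154 1 x 455.6 455.6 y [78.9 78.9 78.9 78.9 78.9]
160 2 x 459.9 469.7 y [68.7 71.8 74.9 78.1 81.2]
166 1 x 453.7 453.7 y [74.8 74.8 74.8 74.8 74.8]
172 11 x 453.2 465.0 y [ 52.5  70.2  71.9  78.9 188.1]
178 24 x 454.3 478.6 y [ 49.1  49.7  60.2  73.8 199. ]
184 20 x 450.6 479.5 y [ 50.8  51.4  65.5  79.4 192.8]
190 36 x 449.8 483.5 y [ 50.8  81.3  83.2  88.  194.9]
196 28 x 449.2 482.1 y [ 51.5  52.3  85.1  87.4 196.6]
```

```bash
python3 -m inch '[[-1,0.6,-0.1,0,0],[-1,1.8,-0.2,0.1,0],[-1,3.2,-0.27,0.2,0],[-1,4.6,-0.27,0.2,0],[-1,5.8,-0.27,0.2,0],[-1,6.8,-0.27,0.2,0],[-1,7.6,-0.27,0.2,0],[-1,8.2,-0.27,0.2,0],[-1,8.2,-0.27,0.2,0],[-1,8.2,-0.27,0.2,0]]' 20
python3 - <<'E'
from meas import *
s=cam("side")
cv2.imwrite("pics/s2.png",cv2.resize(s["frame"][90:240,200:340],None,fx=4,fy=4,interpolation=cv2.INTER_CUBIC))
t=cam("top")
cv2.imwrite("pics/t2.png",cv2.resize(t["frame"][190:280,150:310],None,fx=5,fy=5,interpolation=cv2.INTER_CUBIC))
E
```

```text
t: 4.25
tcp_pos: [464.1, 126.4, 29.6]
eef_rot: [[0.001, 0.003, -1.0], [0.0, -1.0, -0.003], [-1.0, -0.0, -0.001]]
ft_force: [0.3, -0.1, 0.4]
opening: 0.999
```

View pics/s2.png

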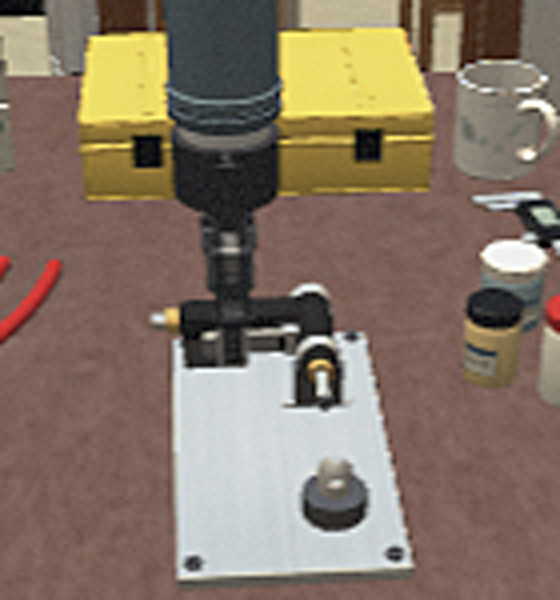

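View pics/t2.png

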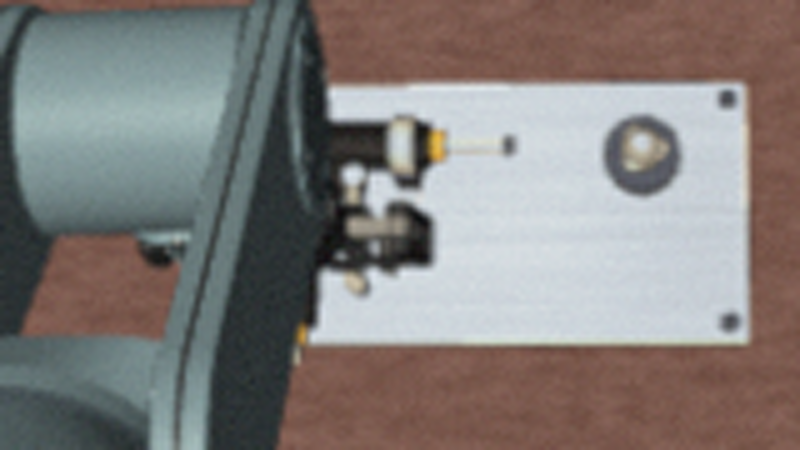

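The open jaws straddle the grip and trigger, with the near finger in front of the trigger at crop (232,350). Now I'll squeeze.

```bash
python3 -m inch '[[-0.6,0,0,0,0],[-0.4,0,0,0,0],[-0.2,0,0,0,0],[-0.1,0,0,0,0],[0,0,0,0,0],[0.1,0,0,0,0],[0.15,0,0,0,0],[0.2,0,0,0,0],[0.2,0,0,0,0],[0.2,0,0,0,0]]' 25
python3 - <<'E'
from meas import *
s=cam("side")
cv2.imwrite("pics/s3.png",cv2.resize(s["frame"][130:200,220:310],None,fx=7,fy=7,interpolation=cv2.INTER_CUBIC))
t=cam("top")
cv2.imwrite("pics/t3.png",cv2.resize(t["frame"][190:280,150:310],None,fx=5,fy=5,interpolation=cv2.INTER_CUBIC))
E
```

```text
t: 5.6
tcp_pos: [464.0, 127.1, 30.2]
eef_rot: [[0.001, 0.003, -1.0], [0.001, -1.0, -0.003], [-1.0, -0.001, -0.001]]
ft_force: [-4.0, 3.0, 9.1]
opening: 0.486
```

View pics/t3.png

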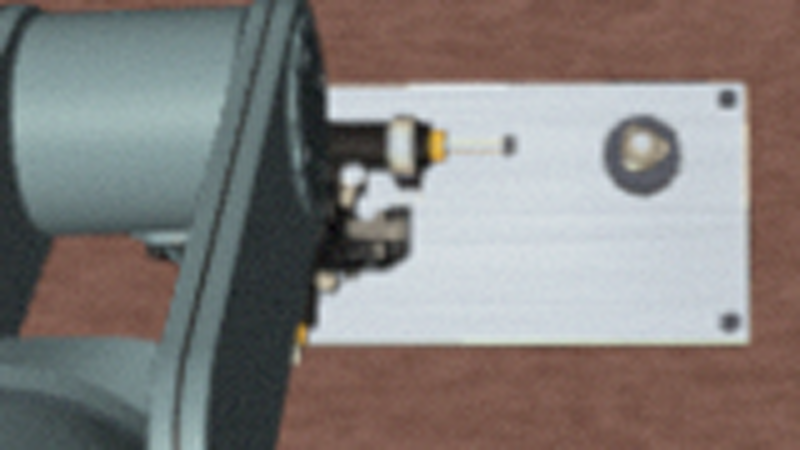

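View pics/s3.png

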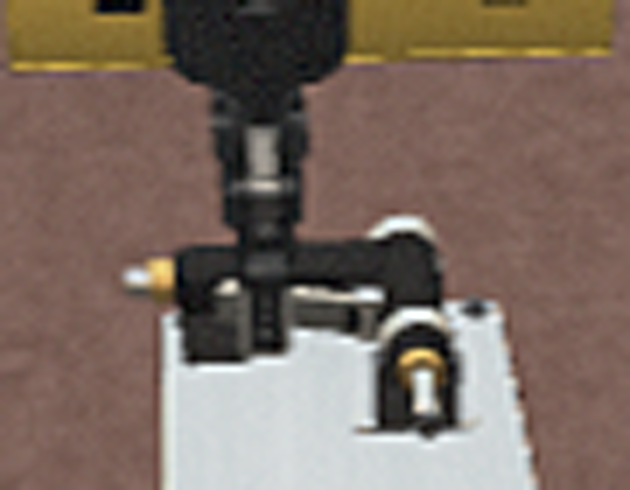

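The trigger is largely in, at opening 0.49 against an expected ~0.45. I'll squeeze right in with more force, with a slight shift to +y.

```bash
python3 -m inch '[[0.4,0,-0.05,0,0],[0.6,0,-0.1,0,0],[0.8,0,-0.15,0,0],[1,0,-0.15,0,0],[1,0,-0.15,0,0],[1,0,-0.15,0,0],[1,0,-0.15,0,0],[1,0,-0.15,0,0],[1,0,-0.15,0,0],[1,0,-0.15,0,0]]' 45
python3 - <<'E'
from meas import *
s=cam("side")
cv2.imwrite("pics/s4.png",cv2.resize(s["frame"][130:200,220:310],None,fx=7,fy=7,interpolation=cv2.INTER_CUBIC))
t=cam("top")
cv2.imwrite("pics/t4.png",cv2.resize(t["frame"][210:260,200:250],None,fx=12,fy=12,interpolation=cv2.INTER_CUBIC))
print(robot.observe()['opening'])
E
```

```text
t: 6.95
tcp_pos: [464.1, 127.3, 30.3]
eef_rot: [[0.001, 0.003, -1.0], [-0.001, -1.0, -0.003], [-1.0, 0.001, -0.001]]
ft_force: [-3.9, -4.2, 11.1]
opening: 0.474
0.47364171036643365
```

View pics/t4.png

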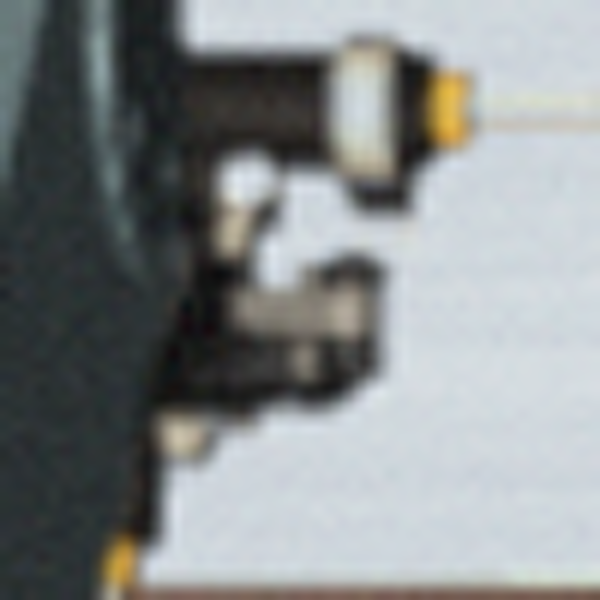

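The trigger is hard on its stop. Opening holds at 0.474 under 45 N, and the tip has swung ~17 mm at ~63 mm radius, about 0.27 rad. Now I'll release it.

```bash
python3 -m inch '[[0,0,0.1,0,0],[-0.3,0,0.1,0,0],[-0.6,0,0.1,0,0],[-1,0,0.1,0,0],[-1,0,0.1,0,0],[-1,0,0.1,0,0],[-1,-1.5,0.1,0,0],[-1,-4,0.1,0,0],[-1,-7.5,0.1,0,0],[-1,-11,0.1,0,0]]' 30
python3 - <<'E'
from meas import *
t=cam("top")
cv2.imwrite("pics/t5.png",cv2.resize(t["frame"][190:280,150:310],None,fx=5,fy=5,interpolation=cv2.INTER_CUBIC))
s=robot.observe();print(s['opening'],s['tcp_pos'].round(1))
E
```

```text
t: 8.3
tcp_pos: [463.8, 126.9, 141.4]
eef_rot: [[0.001, 0.003, -1.0], [0.0, -1.0, -0.003], [-1.0, -0.0, -0.001]]
ft_force: [0.6, 0.0, 0.0]
opening: 1.002
0.9997629875758755 [466.6 127.1 145.9]
```

View pics/t5.png

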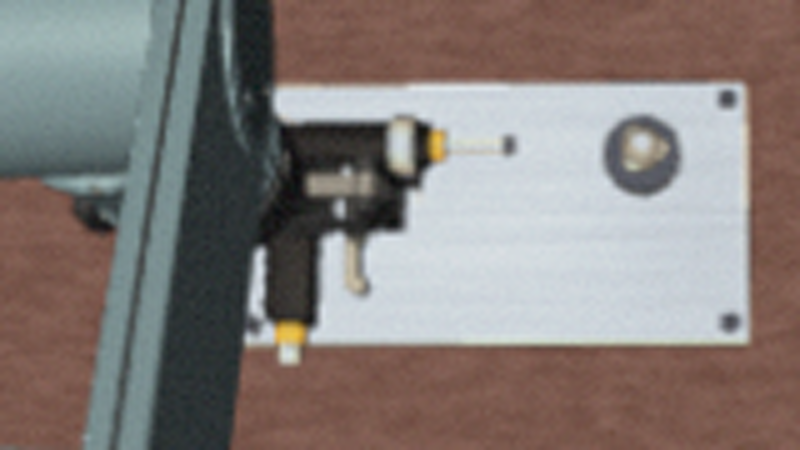

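The trigger is back at its rest pixel, (356,287) in the crop, the same as before. Next I'll go over the large cap.

```bash
python3 -m inch '[[-1,0,2,-0.6,0],[-1,0,7,-2,0],[-1,0,12.5,-3.8,0],[-1,0,18,-5.5,0],[-1,0,23.5,-7.2,0],[-1,0,29,-8.9,0],[-1,0,34.5,-10.6,0],[-1,0,39.5,-12.1,0],[-1,0,42.2,-13,0],[-1,0,42.6,-13,0]]'
python3 - <<'E'
from meas import *
t=cam("top");s=cam("side")
o=robot.observe();print(o['opening'],o['tcp_pos'].round(1),o['eef_rot'].round(3)[:,1])
cv2.imwrite("pics/s6.png",cv2.resize(s["frame"][180:340,230:430],None,fx=4,fy=4,interpolation=cv2.INTER_CUBIC))
c=s;P=cloud(c);x,y,z=o['tcp_pos']
k=(abs(P[...,0]-x)<40)&(abs(P[...,1]-y)<90)
for z in range(150,220,6):
        w=k&(abs(P[...,2]-z)<3)
        if w.sum(): q=P[w];print(z,w.sum(),"x",q[:,0].min().round(1),q[:,0].max().round(1),"y",np.percentile(q[:,1],[0,25,50,75,100]).round(1))
E
```

```text
t: 9.6
tcp_pos: [595.1, -300.9, 139.7]
eef_rot: [[0.001, 0.001, -1.0], [-0.001, -1.0, -0.001], [-1.0, 0.001, -0.001]]
ft_force: [-0.8, 0.5, -0.1]
opening: 0.998
0.9994198007481045 [ 594.6 -298.6  139.5] [ 0.002 -1.    -0.001]
150 2 x 588.6 592.7 y [-350.7 -327.6 -304.5 -281.4 -258.3]
156 28 x 583.7 605.3 y [-355.7 -350.8 -302.2 -258.7 -257.6]
162 46 x 583.8 604.3 y [-359.1 -356.2 -351.1 -259.4 -256.1]
168 40 x 583.0 605.2 y [-358.7 -356.6 -350.5 -258.9 -254.9]
174 56 x 583.4 605.3 y [-359.  -357.2 -351.4 -259.7 -253.8]
180 41 x 583.0 600.8 y [-359.1 -357.4 -351.8 -258.6 -253.6]
186 17 x 583.4 600.4 y [-357.5 -351.  -260.5 -258.2 -254.5]
192 13 x 581.7 587.9 y [-355.2 -348.3 -257.4 -256.4 -252.8]
198 22 x 581.1 604.1 y [-375.1 -357.7 -351.3 -342.7 -238. ]
204 96 x 581.1 605.6 y [-376.6 -374.9 -371.6 -353.6 -232. ]
210 79 x 577.3 606.1 y [-375.7 -373.  -369.  -347.7 -234.1]
216 60 x 577.2 605.3 y [-375.8 -373.4 -344.1 -340.6 -272. ]
```

View pics/s6.png

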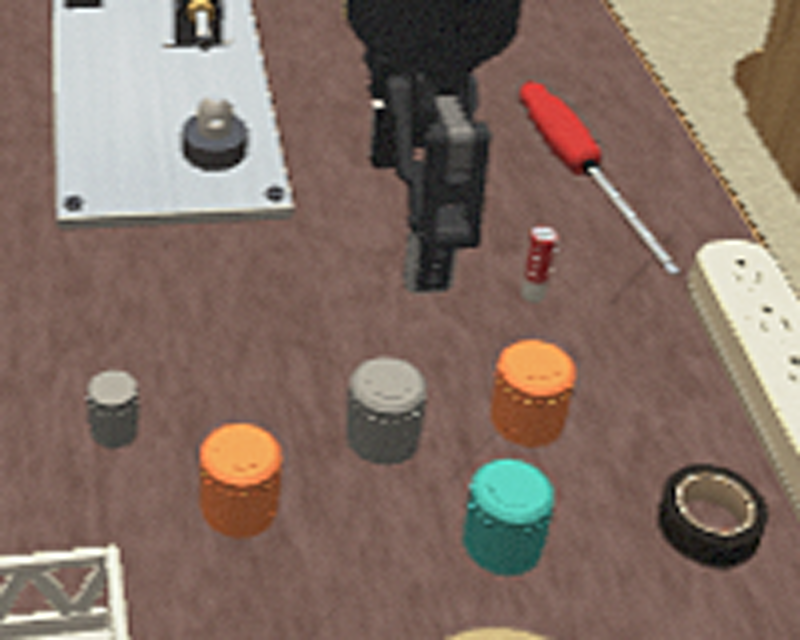

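The side view shows the cap directly below and free of the jaws. The finger check puts the cap at (594.3, -299), matching the TCP. Descending.

```bash
python3 -m inch '[[-1,1,0,0,0],[-1,3,0,0,0],[-1,5,0,0,0],[-1,7,0,0,0],[-1,9,0,0,0],[-1,11,0,0,0],[-1,12.2,0,0,0],[-1,12.9,0,0,0],[-1,12.9,0,0,0],[-1,12.9,0,0,0]]' 30
python3 - <<'E'
from meas import *
t=cam("top");s=cam("side")
o=robot.observe();print(o['opening'],o['tcp_pos'].round(1),o['eef_rot'].round(3)[:,1])
cv2.imwrite("pics/s7.png",cv2.resize(s["frame"][230:330,270:410],None,fx=5.7,fy=5.7,interpolation=cv2.INTER_CUBIC))
cv2.imwrite("pics/t7.png",cv2.resize(t["frame"][150:240,320:440],None,fx=6,fy=6,interpolation=cv2.INTER_CUBIC))
E
```

```text
t: 10.95
tcp_pos: [595.5, -299.0, 11.1]
eef_rot: [[0.001, 0.003, -1.0], [-0.001, -1.0, -0.003], [-1.0, 0.001, -0.001]]
ft_force: [-0.8, 1.1, 0.0]
opening: 1.0
1.0009963025871775 [ 595.5 -299.2   11.1] [ 0.003 -1.     0.001]
```

View pics/s7.png

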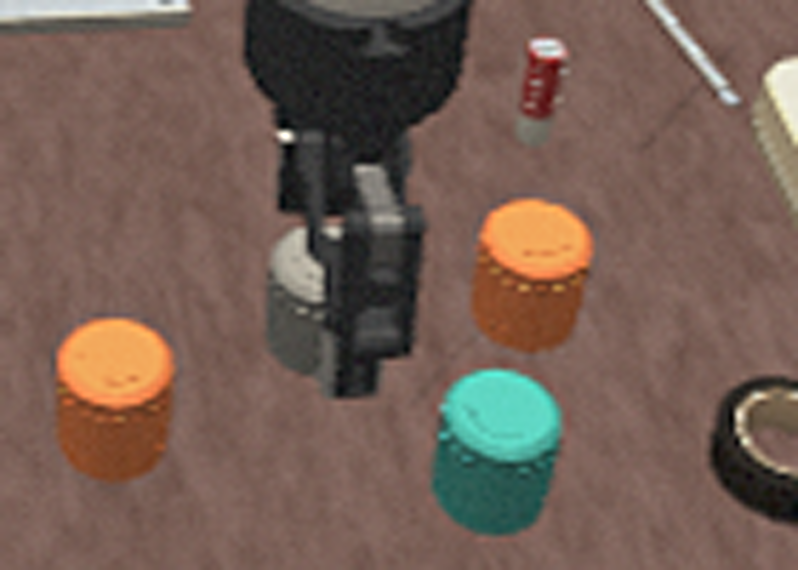

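View pics/t7.png

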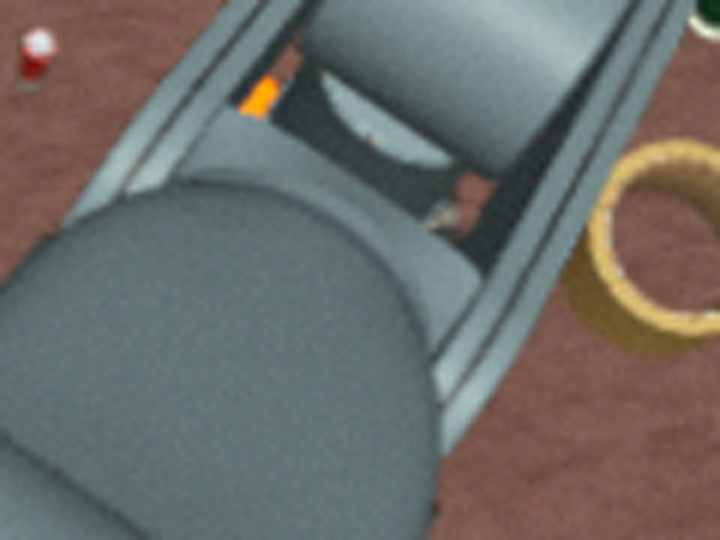

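Run:
```python
from meas import *
s=cam("side")
for P in[(595.5,-351,24),(574.3,-299,44),(594.3,-299,0)]:
    p=np.array(proj(s,P)); print(P,p.round(1),((p-[270,230])*5.7).round(0))
```

```text
(595.5, -351, 24) [331.5 299.6] [351. 397.]
(574.3, -299, 44) [317.6 274.3] [271. 253.]
(594.3, -299, 0) [325.4 288.1] [316. 331.]
```

The projections match the picture within 1 px. Gripping the cap.

```bash
python3 -m inch '[[-0.7,0,0,0.1,0],[-0.4,0,0,0.1,0],[-0.2,0,0,0.1,0],[0,0,0,0.1,0],[0.3,0,0,0.1,0],[0.6,0,0,0.1,0],[1,0,0,0.1,0],[1,0,0,0.1,0],[1,0,0,0.1,0],[1,0,0,0.1,0]]' 60
python3 - <<'E'
from meas import *
s=cam("side")
cv2.imwrite("pics/s8.png",cv2.resize(s["frame"][230:330,270:410],None,fx=5.7,fy=5.7,interpolation=cv2.INTER_CUBIC))
E
```

```text
t: 12.35
tcp_pos: [594.2, -298.9, 10.5]
eef_rot: [[0.0, 0.003, -1.0], [-0.0, -1.0, -0.003], [-1.0, 0.0, -0.0]]
ft_force: [0.5, 0.4, 3.3]
opening: 0.457
```

View pics/s8.png

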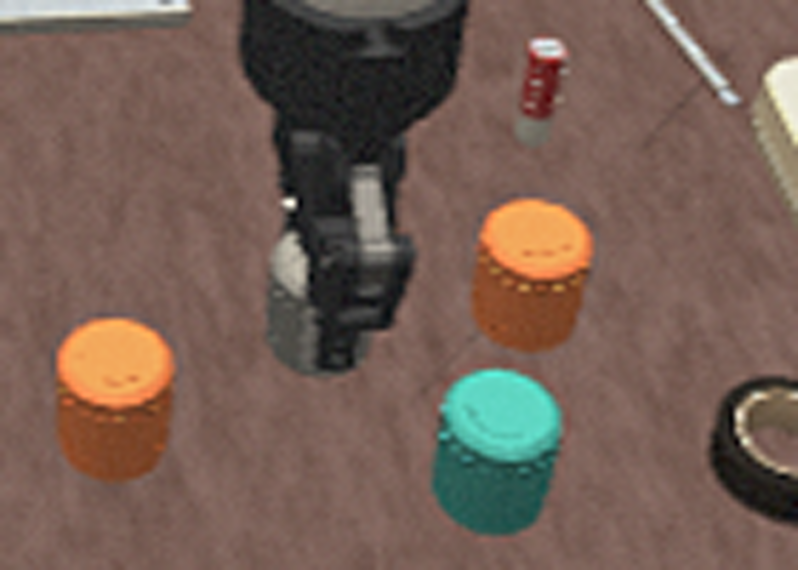

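```bash
python3 -m inch '[[1,-1,0,0,0],[1,-4,0,0,0],[1,-7,-1.5,0.4,0],[1,-9,-5,1.4,0],[1,-9,-9.5,2.7,0],[1,-9,-14,4,0],[1,-9,-18.5,5.3,0],[1,-9,-22,6.3,0],[1,-9,-24,6.85,0],[1,-9,-24.05,6.85,0]]' 60
python3 -m inch '[[1,0,0,0,0],[1,0.5,0,0,0],[1,1,0,0,0],[1,1,0,0,0],[1,1,0,0,0],[1,1,0,0,0],[1,1,0,0,0],[1,1,0,0,0],[1,1,0,0,0],[1,1,0,0,0]]' 60
python3 - <<'E'
from meas import *
t=cam("top");s=cam("side")
o=robot.observe();print(o['opening'],o['tcp_pos'].round(1),o['eef_rot'].round(3)[:,1])
cv2.imwrite("pics/s9.png",cv2.resize(s["frame"][140:240,220:340],None,fx=6,fy=6,interpolation=cv2.INTER_CUBIC))
cv2.imwrite("pics/t9.png",cv2.resize(t["frame"][180:270,220:340],None,fx=6,fy=6,interpolation=cv2.INTER_CUBIC))
E
```

```text
t: 13.65
tcp_pos: [524.6, -57.6, 100.5]
eef_rot: [[-0.0, 0.005, -1.0], [-0.0, -1.0, -0.005], [-1.0, 0.0, 0.0]]
ft_force: [0.7, -0.1, 0.0]
opening: 0.454
t: 14.9
tcp_pos: [524.8, -58.5, 90.3]
eef_rot: [[0.0, 0.003, -1.0], [0.0, -1.0, -0.003], [-1.0, -0.0, -0.0]]
ft_force: [0.3, 0.0, 0.0]
opening: 0.461
0.4553700820673318 [524.9 -58.5  90.3] [ 0.003 -1.    -0.   ]
```

View pics/s9.png

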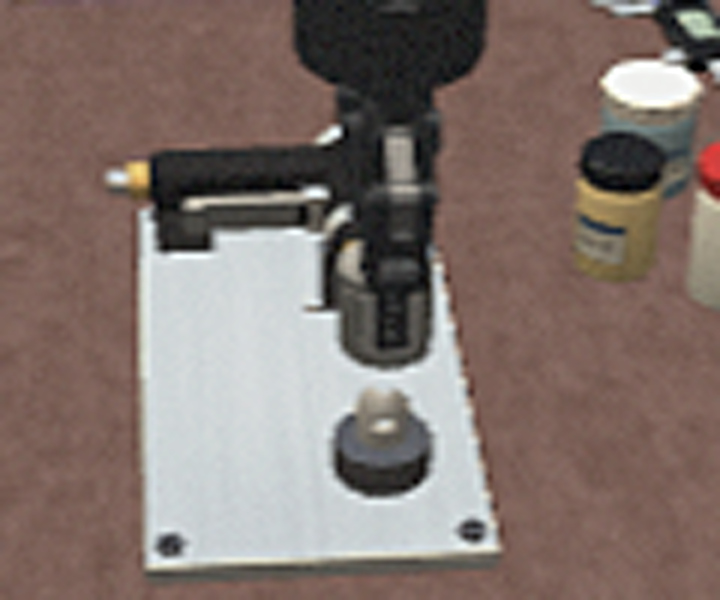

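View pics/t9.png

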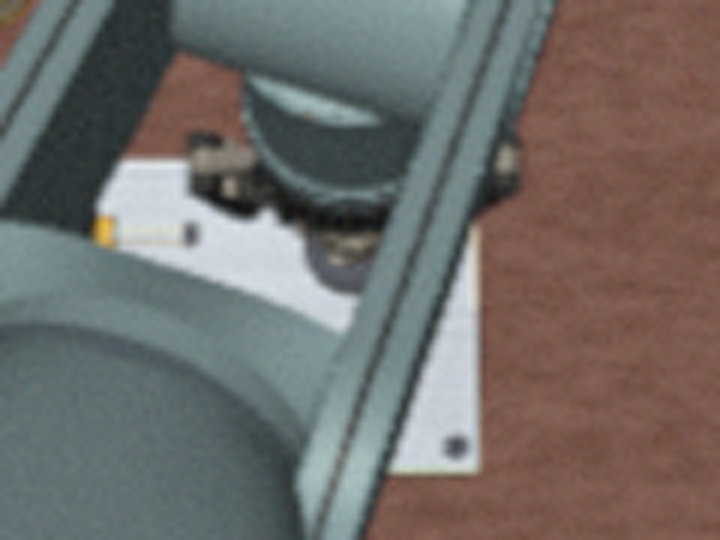

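The cap hangs over the stud: in the crop the cap is centred near x=385 and the seat near 382. I'll quantify that.

Run:
```python
from meas import *
s=cam("side"); P=cloud(s)
o=robot.observe(); print(o['tcp_pos'].round(2))
k=(abs(P[...,0]-525)<45)&(abs(P[...,1]+60)<45)
def circ(x,a,b):
    pass
for z in (72,76,80,84,88,92,96,100):
    w=k&(abs(P[...,2]-z)<2)
    if w.sum(): q=P[w];print("cap",z,w.sum(),q[:,0].min().round(1),q[:,0].max().round(1),"mid",((q[:,0].min()+q[:,0].max())/2).round(1),"ymin",q[:,1].min().round(1))
w=k&(P[...,2]>25)&(P[...,2]<33);print("seat",cv2.minEnclosingCircle(P[w][:,:2].astype(np.float32)))
# row-wise colour edges
g=cv2.cvtColor(s["frame"],cv2.COLOR_BGR2GRAY).astype(int)
hsv=cv2.cvtColor(s["frame"],cv2.COLOR_BGR2HSV)
for v in list(range(188,203))+list(range(203,224)):
    r=g[v,268:302]; print(v,r)
```

```text
[524.83 -58.5   90.32]
cap 80 17 506.9 545.3 mid 526.1 ymin -80.4
cap 84 13 506.7 541.6 mid 524.2 ymin -80.1
cap 88 12 506.9 544.2 mid 525.5 ymin -81.4
cap 92 19 506.5 544.6 mid 525.6 ymin -87.1
cap 96 13 506.7 544.4 mid 525.6 ymin -87.6
cap 100 21 506.7 544.2 mid 525.4 ymin -93.0
seat ((526.7086791992188, -60.298152923583984), 22.358783721923828)
188 [209 211 213 218 205 136  32  45  66 101  99  75  70  54  27  22  29  33
  26  28  37  47  49  44 171 216 147  91  98 104 108 103 103 100]
189 [211 210 218 224 203 139  28  51  64  77  77  95 102  99  68  30  51  50
  28  26  80  93  76  56 167 240 189  85 100 103  99 102 104 107]
190 [212 213 215 216 229 177  24  30  58  79  78  66  85  93  62  23  36  35
  36  41  76  90  65  56 172 231 174  87 102 101 100 100 107 104]
191 [212 216 185 131 119  85  77  93  83  74  74  71  81  92  68  24  38  50
  44  34  79  89  67  53 165 234 175  81 105 103 105 101 108 106]
192 [214 212 218 225 225 228 236 222 152  70  76  71  85  92  61  22  28  37
  30  35  83  91  66  51 161 227 194 118 100 110 108 108 111 105]
193 [217 214 214 217 213 219 221 20
[... 3697 characters left out ...]
13 206 207 208 215 184  97  40  45  52  58  49  46  45  41  42
  43  42  44  28  57 166 217 207 213 208 208 208 208 219 167  72]
220 [205 208 213 207 203 205 210 218 189  99  32  39  41  52  48  44  46  41
  43  37  33  30 165 223 210 208 210 208 209 208 210 217 180  95]
221 [205 209 211 209 203 206 209 212 219 190 108  70  36  40  37  34  36  39
  37  35  93 191 225 209 207 207 211 212 208 208 209 216 189 110]
222 [203 206 210 207 201 207 205 209 211 215 222 211 141  78  82  80  81 109
 126 189 236 221 215 208 204 203 209 212 209 206 208 213 221 182]
223 [201 204 210 210 205 200 208 206 208 209 214 215 218 225 224 225 226 231
 222 220 214 208 209 206 203 206 207 211 210 207 205 210 213 166]
```

Run:
```python
from meas import *
s=cam("side")
from scipy.optimize import brentq
def axis_xy(u,v,y):   # intersect ray with plane y
    o,d=ray(s,u,v); p=o+d*(y-o[1])/d[1]; return p
def vert(uc,v,y): return axis_xy(uc,v,y)
for nm,uc,v in(("cap",283.9,195),("cap193",283.9,193),("seat215",283.3,215),("seat214",283.3,214)):
    for y in(-58,-60): print(nm,y,vert(uc,v,y).round(2))
# front rim pts
print("rim front bottom row ~200.9:",onz(s,284,200.9,79.8).round(1),"-> centre y +20")
print("seat foot row ~221.9 z12:",onz(s,282.5,221.9,12).round(1)," top edge 216.7 z30:",onz(s,283,216.9,30).round(1),"-> +22")
```

```text
cap -58 [525.02 -58.    83.01]
cap -60 [524.81 -60.    84.39]
cap193 -58 [524.92 -58.    89.14]
cap193 -60 [524.72 -60.    90.5 ]
seat215 -58 [524.42 -58.    19.25]
seat215 -60 [524.22 -60.    20.79]
seat214 -58 [524.37 -58.    22.56]
seat214 -60 [524.17 -60.    24.09]
rim front bottom row ~200.9: [523.4 -79.3  79.8] -> centre y +20
seat foot row ~221.9 z12: [520.6 -77.8  12. ]  top edge 216.7 z30: [521.5 -79.9  30. ] -> +22
```

Within ±1–2 mm, and the taper will guide it. I'll lower until the rim is around the taper while watching forces.

```bash
python3 -m inch '[[1,0.5,0,0,0],[1,1,0,0,0],[1,1.5,0,0,0],[1,2,0,0,0],[1,2.2,0,0,0],[1,2.4,0,0,0],[1,2.6,0,0,0],[1,2.8,0,0,0],[1,3,0,0,0],[1,3,0,0,0]]' 60
python3 - <<'E'
from meas import *
s=cam("side");t=cam("top")
o=robot.observe();print(o['tcp_pos'].round(1),o['ft_force'].round(1),o['wrist_torque'].round(2))
cv2.imwrite("pics/s10.png",cv2.resize(s["frame"][140:240,220:340],None,fx=6,fy=6,interpolation=cv2.INTER_CUBIC))
E
```

```text
t: 16.35
tcp_pos: [524.7, -58.5, 60.2]
eef_rot: [[-0.0, 0.003, -1.0], [0.0, -1.0, -0.003], [-1.0, -0.0, 0.0]]
ft_force: [-0.1, 0.2, 0.0]
opening: 0.458
[524.9 -58.5  60.3] [-0.4  0.2 -0.7] [0.08 0.02 0.02]
```

View pics/s10.png

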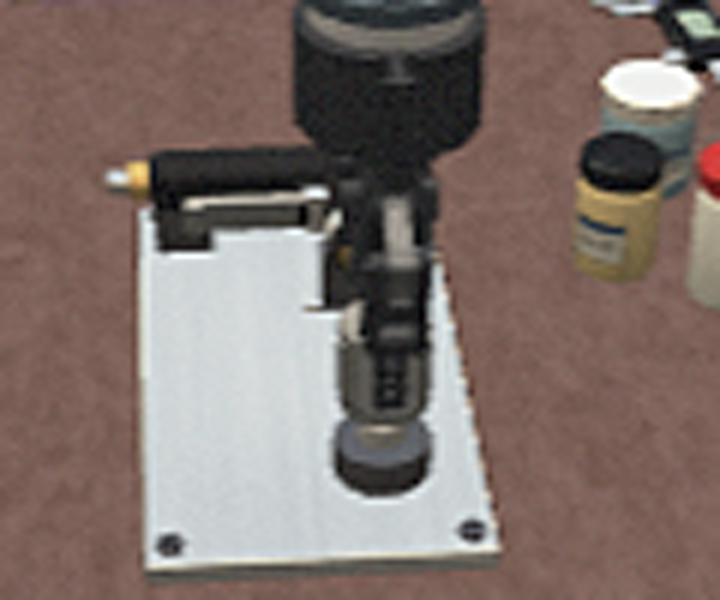

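```bash
python3 -m inch '[[1,0.05,0,0,0],[1,0.1,0,0,0],[1,0.15,0,0,0],[1,0.2,0,0,0],[1,0.25,0,0,0],[1,0.3,0,0,0],[1,0.35,0,0,0],[1,0.4,0,0,0],[1,0.4,0,0,0],[1,0.4,0,0,0]]' 60
```

```text
t: 17.7
tcp_pos: [524.4, -57.6, 55.9]
eef_rot: [[-0.001, 0.003, -1.0], [0.002, -1.0, -0.003], [-1.0, -0.002, 0.001]]
ft_force: [0.3, 4.7, 0.7]
opening: 0.454
```

The rim is on the stud and Fy is +4.7 N, so the stud lies a little to +y. I'll shift 1.7 mm and check.

```bash
python3 -m inch '[[1,0,-0.05,0,0],[1,0,-0.1,0,0],[1,0,-0.15,0,0],[1,0,-0.17,0,0],[1,0,-0.17,0,0],[1,0,-0.17,0,0],[1,0,-0.17,0,0],[1,0,-0.17,0,0],[1,0,-0.17,0,0],[1,0,-0.17,0,0]]' 60
```

```text
t: 18.95
tcp_pos: [524.9, -56.8, 56.3]
eef_rot: [[0.0, 0.003, -1.0], [-0.0, -1.0, -0.003], [-1.0, 0.0, -0.0]]
ft_force: [0.8, 0.2, -0.3]
opening: 0.457
```

```bash
python3 -m inch '[[1,0.1,0,0,0],[1,0.2,0,0,0],[1,0.3,0,0,0],[1,0.4,0,0,0],[1,0.5,0,0,0],[1,0.6,0,0,0],[1,0.7,0,0,0],[1,0.8,0,0,0],[1,0.9,0,0,0],[1,1,0,0,0]]' 80
```

```text
t: 20.2
tcp_pos: [524.7, -56.7, 46.0]
eef_rot: [[-0.0, 0.003, -1.0], [0.0, -1.0, -0.003], [-1.0, -0.0, 0.0]]
ft_force: [-0.4, 1.1, -0.7]
opening: 0.449
```

```bash
python3 -m inch '[[1,0.1,0,0,0],[1,0.2,0,0,0],[1,0.3,0,0,0],[1,0.4,0,0,0],[1,0.5,0,0,0],[1,0.6,0,0,0],[1,0.7,0,0,0],[1,0.7,0,0,0],[1,0.7,0,0,0],[1,0.7,0,0,0]]' 80
python3 - <<'E'
from meas import *
s=cam("side");t=cam("top");P=cloud(s)
o=robot.observe();print(o['tcp_pos'].round(1),o['ft_force'].round(1),o['wrist_torque'].round(2))
cv2.imwrite("pics/s11.png",cv2.resize(s["frame"][140:240,220:340],None,fx=6,fy=6,interpolation=cv2.INTER_CUBIC))
E
```

```text
t: 21.45
tcp_pos: [525.2, -57.1, 40.6]
eef_rot: [[0.001, 0.003, -1.0], [-0.001, -1.0, -0.003], [-1.0, 0.001, -0.001]]
ft_force: [-3.1, -0.4, 9.1]
opening: 0.456
[525.2 -57.1  40.6] [-3.4 -0.1  9.9] [ 0.17  0.52 -0.04]
```

View pics/s11.png

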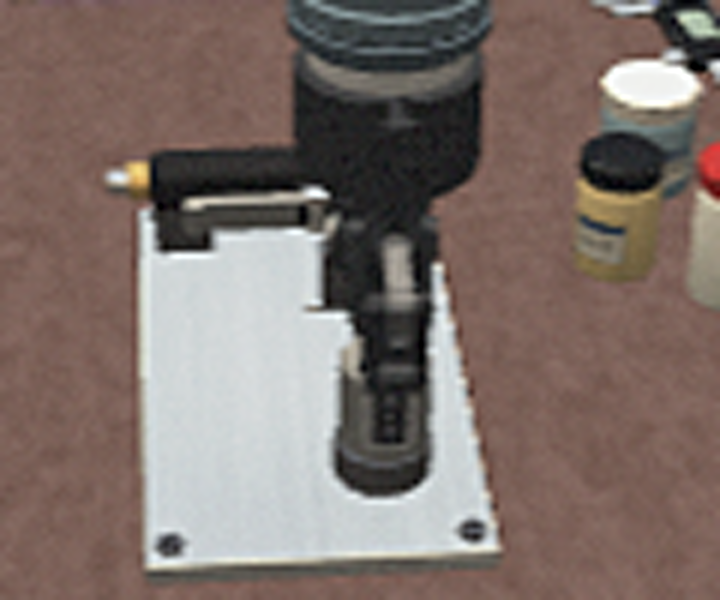

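The cap looks seated: TCP 40.6 puts the rim at 30.1, with the upward force rising. I'll press more firmly to confirm it's against the rigid seat.

```bash
python3 -m inch '[[1,0.05,0,0,0],[1,0.1,0,0,0],[1,0.15,0,0,0],[1,0.2,0,0,0],[1,0.25,0,0,0],[1,0.3,0,0,0],[1,0.3,0,0,0],[1,0.3,0,0,0],[1,0.3,0,0,0],[1,0.3,0,0,0]]' 100
python3 - <<'E'
from meas import *
s=cam("side");t=cam("top")
o=robot.observe();print(o['t'],o['tcp_pos'].round(1),o['ft_force'].round(1),o['wrist_torque'].round(2),o['eef_rot'].round(4)[:,0])
cv2.imwrite("pics/s12.png",cv2.resize(s["frame"][180:235,260:310],None,fx=11,fy=11,interpolation=cv2.INTER_CUBIC))
cv2.imwrite("pics/s12f.png",s["frame"]);cv2.imwrite("pics/t12.png",t["frame"])
g=cv2.cvtColor(s["frame"],cv2.COLOR_BGR2GRAY).astype(int);print(g[203:224,280:286])
P=cloud(s)
for z in range(22,80,4):
    w=(abs(P[...,0]-525)<28)&(abs(P[...,1]+60)<40)&(abs(P[...,2]-z)<2)
    if w.sum(): q=P[w];print(z,w.sum(),q[:,0].min().round(1),q[:,0].max().round(1),q[:,1].min().round(1))
E
```

```text
t: 22.8
tcp_pos: [525.3, -57.2, 40.5]
eef_rot: [[0.002, 0.003, -1.0], [-0.001, -1.0, -0.003], [-1.0, 0.001, -0.002]]
ft_force: [-11.2, 2.9, 35.2]
opening: 0.446
22.9 [525.3 -57.1  40.5] [-12.4   1.9  33.7] [ 0.51  1.93 -0.05] [ 0.0024 -0.0013 -1.    ]
[[ 92  27  39  48  54  54]
 [ 75  26  32  21  33  23]
 [ 76  54  35  28  36  31]
 [ 93  95  66  31  56  60]
 [ 92  90  49  33  46  49]
 [ 88  83  51  27  28  29]
 [ 87  87  49  21  55  59]
 [ 91  87  51  25  33  27]
 [ 91  85  45  25  62  66]
 [ 93  83  49  31  49  41]
 [ 89  81  45  28  23  17]
 [ 79  89  97  81  81  84]
 [ 76  75  75  73  70  69]
 [ 93  74  70  71  68  70]
 [ 53  82  91  86  81  91]
 [ 50  45  47  43  45  38]
 [ 48  52  46  51  46  45]
 [ 47  50  46  44  45  43]
 [ 33  34  37  42  36  42]
 [139  79  82  80  78 108]
 [224 224 225 227 228 226]]
22 18 506.9 543.5 -81.8
26 25 504.4 547.2 -80.6
30 23 504.6 547.2 -80.1
34 19 507.1 543.5 -79.6
38 9 507.0 543.3 -74.3
42 12 507.1 540.1 -85.9
46 12 511.6 542.9 -86.3
50 14 507.0 542.6 -90.7
54 28 507.0 545.8 -90.9
58 16 507.1 545.7 -92.4
62 22 507.0 546.2 -93.4
66 16 507.1 546.0 -93.0
70 25 506.9 545.6 -92.1
74 12 510.0 532.3 -94.2
78 2 527.2 531.9 -94.1
```

View pics/s12.png

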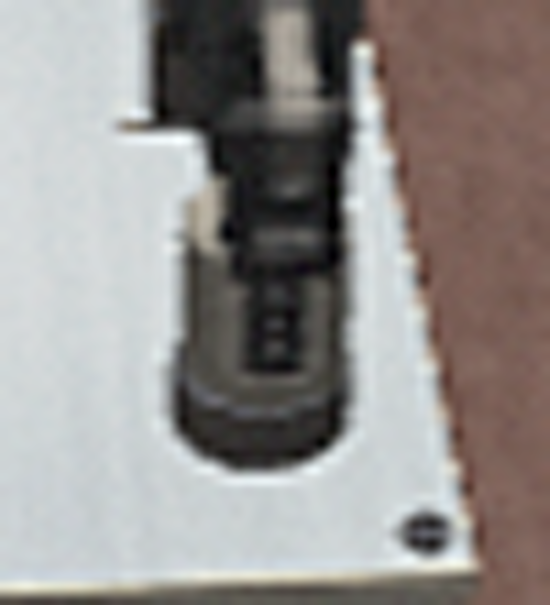

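View pics/s12f.png

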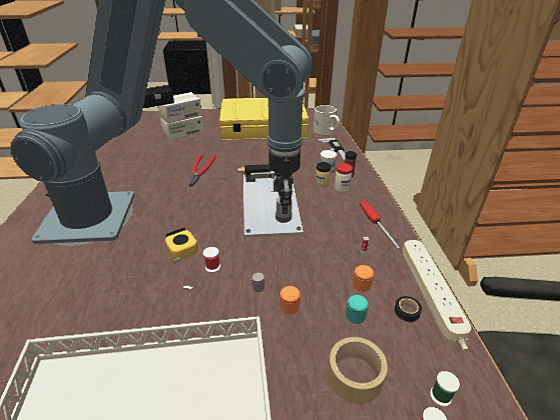

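The force rose to 35 N with the TCP fixed at 40.5, so the cap is on the rigid seat, and the rim shows no gap to the boss. I'll ease slightly to cut the side load while still pressing.

```bash
python3 -m inch '[[1,-0.03,0,0.05,0],[1,-0.06,0,0.1,0],[1,-0.08,0,0.1,0],[1,-0.08,0,0.1,0],[1,-0.08,0,0.1,0],[1,-0.08,0,0.1,0],[1,-0.08,0,0.1,0],[1,-0.08,0,0.1,0],[1,-0.08,0,0.1,0],[1,-0.08,0,0.1,0]]' 100
python3 - <<'E'
from meas import *
t=cam("top")
o=robot.observe();print(o['t'],o['tcp_pos'].round(1),o['ft_force'].round(1))
cv2.imwrite("pics/t13.png",t["frame"])
for st,ce,m in blobs(t,(0,0,125),(180,60,255),(340,170,385,270)): print("small?",ce.round(2))
E
```

```text
t: 24.15
tcp_pos: [525.3, -57.1, 40.6]
eef_rot: [[0.004, 0.003, -1.0], [-0.001, -1.0, -0.003], [-1.0, 0.001, -0.004]]
ft_force: [-5.8, 3.3, 26.4]
opening: 0.448
24.2 [525.3 -57.1  40.6] [-5.6  2.8 25.5]
small? [360.13 246.15]
```

View pics/t13.png

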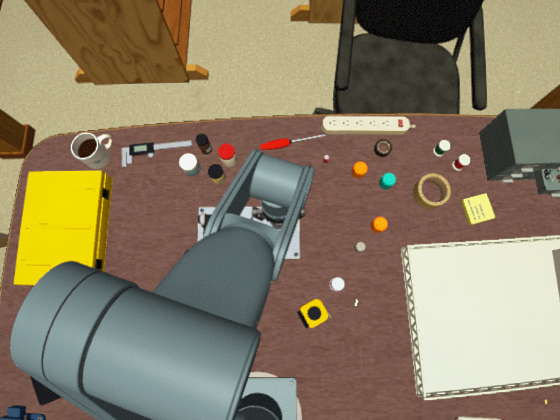

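The small cap at (360,246), the orange and turquoise caps, the jars and the battery are where they were. The steady downward press is about 26 N, so I'm handing in.

```bash
python3 -c "
from station import robot
print(robot.sign_off())"
```

```text
the job is handed in; nothing more can be done
None
```

The gun's trigger was squeezed and released, and the large cap was then pressed down flush on its seat. I handed the job in at about 24 s with the gripper still holding the cap and pressing it down.

- **Trigger:** I pinched it right in. The opening stalled at 0.474 under a 45 N grip, and the trigger tip swung about 17 mm, roughly 0.27 rad. The opening was wider than the nominal 38 mm, probably because of where the pads touched the trigger. After release the trigger was back at its rest pixel.
- **Cap:** While lowering it, I felt 4.7 N of side force on the stud and shifted 1.7 mm to clear it. The cap then went down to a TCP height of 40.5–40.6 mm, which puts the rim at about 30 mm, the seat height. Pressing up to 35 N did not move it further, and the side picture shows no gap. I did not see a separate force peak at the click, because forces were only read at the end of each move.
- **Final state:** It was pressing down with about 26 N, with about 6 N of side force remaining. The last top picture showed the small cap and the other objects where they had been.
- **Disagreement:** The two cameras differed by about 4–5 mm in y. I resolved this by averaging them, then checking against the finger positions and the contact force.

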